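# Roll the test mandrel onto the gauge line

## Robot

A 6-joint arm with a two-finger parallel gripper is mounted at the origin on the work surface. World frame = base frame: x ahead of the robot, y to its left, z up, the work surface at z = 0. Lengths are in mm, angles in rad, forces in N, time in s.
With the tool pointing down it reaches from about 300 to 1000 mm from the base axis. Payload 5.1 kg.
Tool frame: the origin (TCP) lies between the finger pads; the fingertips stand 19 mm ahead of it and the grasp point (between the pads) is the TCP; z points along the fingers, y is the line along which they close (so a half turn about z gives the same grasp; the last joint's range is limited). The gripper opens to 95 mm and grips with 3 to 60 N. Pads are 20 mm wide; open, the fingers measure 119 mm over their backs; the gripper's body (75 mm by 180 mm) begins 59 mm behind the grasp point.
Start: joints at [1.26, 0.124, 1.65, -0, 1.367, -0.083], TCP at [146.815, 633.19, 233.656] pointing down, gripper open.
Joint ranges: [-2.61, 2.61], [-1.02, 2.33], [0.03, 2.71], [-1.35, 4.49], [0.32, 2.68], [-2.91, 2.91]. Speed limits (rad/s): [2.57, 2.57, 3.14, 3.14, 3.14, 3.14].

## Interface

Orientations are given as a rotation vector (axis times angle).
In Python, from station import ctrl gives the robot as it stands. The module is installed in compiled form; this text tells all that it offers.
- The arm moves only by the tool carry_out, never from a script. Its argument "rows" is a list of rows, each an object with "travel": the shift along the tool's x, y, z in units of 25 mm (1.0 is 25 mm), a list of three; "spin": the turn about the tool's z in units of 10 degrees (1.0 is 10 degrees). In form: [{"travel": [dx, dy, dz], "spin": spin}, ...]. A call has exactly 5 rows; each row shifts and turns the commanded pose from where the row before left it, along the tool's axes as they then stand; what a row does not reach is not made up. A row lasts 1/8 s, in which the tool goes at most 62.5 mm and 10.7 degrees, less where a joint would pass 70% of its speed; a pose out of reach is approached as far as the arm can. A call is refused whole if a number of a shift passes 1 or a number of a turn 1, either way. A call with a gripper value outside its range is refused whole. "claw" is the finger opening in mm, from 0 to 95.1, set as the call begins (left out, the last holds). The fingers move at their own pace and stop on an object; "newtons" is the grip in N (left out, the last holds). Time passes only in rows, so rows that do not move let the fingers close, or fill a call up. It gives the time, the measured TCP pose, the force, the opening and the grip force at its end, in the units of the state.
- ctrl.state(): the state, without advancing time (a new reading comes with each control period).
- ctrl.capture(name): name is "scene" or "top"; returns the picture (420x560x3 uint8, red, green, blue); there is no depth.
- ctrl.camera_info(name): a dict with "K" (3x3 intrinsics, pixels), "view" (4x4, takes a point from world to camera coordinates). Camera axes: x right, y down, z forward; pixel columns grow to the right and rows downward; lengths in mm; the calibration is good to about 2 mm. A picture is of the moment at which its call begins. camera_info takes no time and is no camera call.
- ctrl.close_job(): hands the job in; it is judged then, once.
The state is a dict: "time_s": time; "q": joint angles; "joint_velocities": joint speeds; "effort": joint torques, N m; "position": TCP position; "ee_rot": TCP orientation; "ft_force": force on the tool from outside, world axes, zero at the start; "ft_torque": the same for the moment, N m; "grip_width": opening from 0.0 (shut) to 1.0 (fully open); "grasp_force": force on a finger pad.
Only numpy, scipy, OpenCV 4.12 (cv2) and the standard library are available. Lean on these libraries where they do the work, as an engineer would, in place of code of your own. Each camera call takes 0.05 s, during which the arm holds its last target. There are 200 camera calls.

## Task

On the dark granite plate two ground steel pins lie on either side of the white line. By pushing only on its top with the fingertips, roll the longer, thicker pin across the plate until it lies along the white line, centred over it, and leave it there at rest with nothing touching it. Do not pinch, lift or drag it: it must turn over as it rolls. Leave the short pin and everything else where they are.

Things in the scene. Friction and masses are not known exactly. Their poses are not given: they have to be found in the camera images.
- plate: Fixed dark granite plate, 300 mm (its x) by 280 mm (its y) and 30 mm thick, lying level on the bench, turned by up to 0.3 rad about the vertical. Origin at the centre of its underside, z up; its flat top is 30 mm above the origin.
- line (a point): Middle of the white line inlaid flush in the plate's top (no step or groove): 3 mm wide and 264 mm long, running along the y axis of the plate and of this point. The point lies at the height of the plate's top; its x axis points across the line, its z axis up.
- mandrel: The pin to roll: steel cylinder, 28 mm diameter, 120 mm long, 0.4 to 0.75 kg, lying loose on the plate on either side of the line (axis 55 to 95 mm from the line, parallel within 0.06 rad). Origin at mid-length on its axis, 14 mm above the plate; x is the cylinder axis; y, z turn as it rolls (z up at the start). A fingertip pressing on its top with some 3 N rolls it half as far as the finger moves; let go, it soon stops.
- short_pin: Not to be disturbed: steel cylinder, 20 mm in diameter and 50 mm long, lying parallel to the line on the side of it opposite to the long pin, its axis 55 to 95 mm from the line. Origin on its axis at mid-length; its x axis is the cylinder's axis.
- dial_stand: Fixed dial-gauge stand standing on the bench about 240 mm from the plate's centre off the plate's +y edge, beyond one end of the line: base 60 by 50 mm, overall 121 mm high. Origin at the centre of its underside.
- ring_gauge: Bystander: steel ring, 48 mm outside diameter, 28 mm bore, 18 mm high, flat on the bench off the plate's +y edge. Origin at the centre of its underside.
- v_block: Bystander: dark steel V-block, 50 by 40 mm and 36 mm high, on the bench off the plate's -y edge. Origin at the centre of its underside.
- pen: Bystander: blue ballpoint pen, 124 mm long and 9 mm thick, on the bench off the plate's -y edge. Origin under its middle.
- loupe: Bystander: black eyepiece loupe, 36 mm in diameter, 38 mm high, on the bench to the right of the plate. Origin at the centre of its underside.
- driver: Bystander: screwdriver lying on the bench to the right of the plate. Origin under its middle.
- cleaner: Bystander: white plastic bottle, 52 mm in diameter and 130 mm high, standing on the bench to the left of the plate. Origin at the centre of its underside.
Mind the look-alikes: they are no part of the job. There is more than one size of the mandrel; the one meant has the size given above.

How it is judged:
By the outcome, as a careful person would: the job done as asked, in the order asked, and still so for the second after the job is handed in, with the robot touching nothing.
It also fails if it takes over 58 s, if anything falls off the work surface, if the arm or the gripper's body presses on something with over 40 N, if the wrist force passes 120 N, or if a joint passes its speed limit or range.

## Working session

There is one attempt and no reset: what is moved stays moved. The work goes in short steps, Python scripts to look and compute and a tool call to move; the robot and the scene stay as the last step left them, time stands still between calls to the robot, and variables do not carry over. Pictures are saved under pics/ and viewed, at most 10 in all, crops included, and the job is handed in when it is done.

Besides the shell and the picture viewer there is one more tool, called after "Request:" by a JSON object that holds its "method" and its "body". carry_out: Moves the arm, as the interface text tells. Its arguments: {"type":"object","properties":{"rows":{"type":"array","items":{"type":"object","properties":{"travel":{"type":"array","items":{"type":"number"}},"spin":{"type":"number"}}}},"claw":{"type":"number"},"newtons":{"type":"number"}},"required":["rows"]}

```bash
mkdir -p pics
cat > h.py <<'E'
import numpy as np,cv2
from station import ctrl
def snap(cam,name):
    im=ctrl.capture(cam); cv2.imwrite(f'pics/{name}.png',im[:,:,::-1]); return im
def p2w(cam,u,v,z):
    c=ctrl.camera_info(cam);K=np.array(c['K']);V=np.array(c['view'])
    R=V[:3,:3];o=-R.T@V[:3,3];d=R.T@np.linalg.inv(K)@[u,v,1]
    return o+d*(z-o[2])/d[2]
def w2p(cam,p):
    c=ctrl.camera_info(cam);K=np.array(c['K']);V=np.array(c['view'])
    q=K@(V@np.r_[p,1])[:3];return q[:2]/q[2]
E
python3 - <<'E'
from h import *
snap('top','t0');snap('scene','s0')
print(ctrl.state())
c=ctrl.camera_info('top');print(c)
E
```

```text
{'time_s': 0.1, 'q': array([ 1.26040097e+00,  1.24436930e-01,  1.65153910e+00, -1.26222553e-05,
        1.36748592e+00, -8.26253984e-02]), 'joint_velocities': array([ 0.00042269, -0.00137157, -0.00445439, -0.00026567,  0.00037666,
       -0.00021125]), 'effort': array([ 6.52839917e-04, -4.18875217e+01, -3.61099720e+01,  7.76235270e-02,
        4.61476506e-02, -8.40719827e-05]), 'position': array([146.65462029, 632.68114257, 232.51086118]), 'ee_rot': array([-3.56963081e-01, -3.12089034e+00,  2.88324194e-03]), 'ft_force': array([-0.088321  , -0.45016919, -0.12518721]), 'ft_torque': array([ 0.00106656, -0.0134413 ,  0.00883317]), 'grasp_force': 0.0, 'grip_width': 1.0016007404952871}
{'K': array([[514.96776123,   0.        , 288.48120871],
       [  0.        , 514.96776123, 209.85821591],
       [  0.        ,   0.        ,   1.        ]]), 'view': array([[-2.90038761e-02, -9.99537949e-01,  9.09196661e-03,
         3.12972703e+00],
       [-9.95760245e-01,  2.80975210e-02, -8.75903225e-02,
         5.61516464e+02],
       [ 8.72943896e-02, -1.15938778e-02, -9.96115090e-01,
         1.35700734e+03],
       [ 0.00000000e+00,  0.00000000e+00,  0.00000000e+00,
         1.00000000e+00]])}
```

View pics/t0.png

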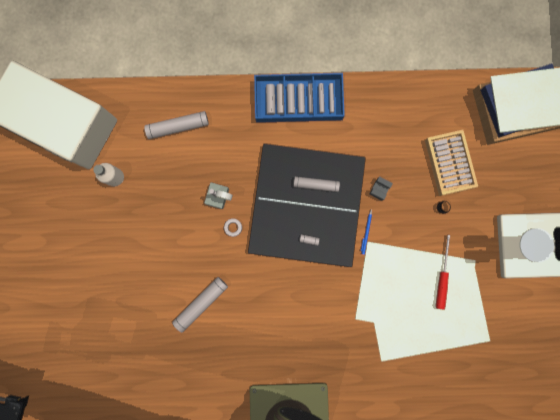

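View pics/s0.png

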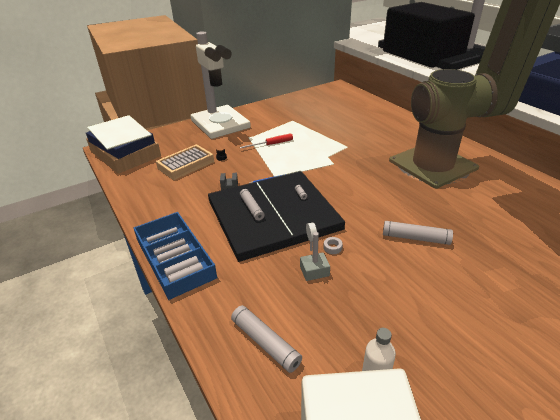

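The plate is at about (307,205) in the top view. The long pin on it is at (317,184), the short pin at (310,240), and the line runs from (258,199) to (356,211). The big cylinders at (176,125) and (200,304) and the pins in the boxes are look-alikes off the plate. The pin at (317,184) should be the mandrel, so I'll confirm it in a crop.

Run:
```python
from h import *
im=cv2.imread('pics/t0.png')[135:275,240:375]
cv2.imwrite('pics/t0c.png',cv2.resize(im,None,fx=4.25,fy=4.25,interpolation=cv2.INTER_CUBIC))
```

```text
(no output)
```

View pics/t0c.png

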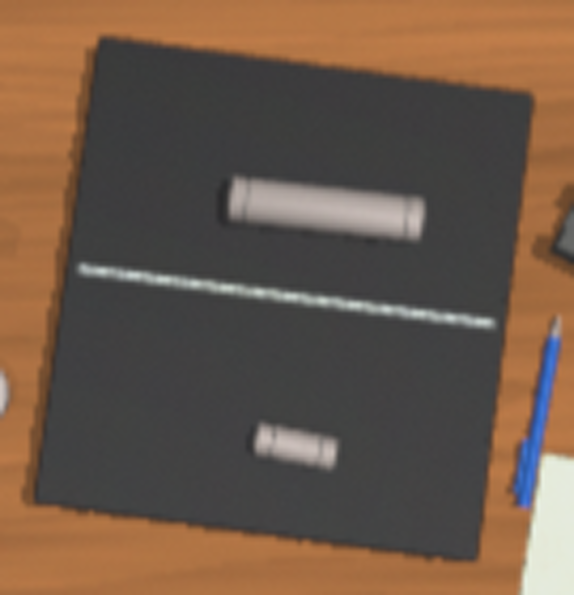

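```bash
cat >> h.py <<'E'
def measure(cam='top',im=None,box=(140,270,245,370)):
    if im is None: im=ctrl.capture(cam)
    hsv=cv2.cvtColor(im,cv2.COLOR_RGB2HSV)
    m=((hsv[:,:,2]>95)&(hsv[:,:,1]<70)).astype(np.uint8)
    a,b,c,d=box; mm=np.zeros_like(m); mm[a:b,c:d]=m[a:b,c:d]
    n,l,s,_=cv2.connectedComponentsWithStats(mm)
    out=[]
    for i in range(1,n):
        if s[i,4]<30: continue
        yx=np.argwhere(l==i); P=yx[:,::-1].astype(float)
        r=cv2.minAreaRect(P.astype(np.float32)); 
        mu=P.mean(0); w=np.linalg.eigh(np.cov((P-mu).T)); dv=w[1][:,1]; 
        L=np.sqrt(12*w[0][1])
        out.append((s[i,4],mu,dv,L,np.sqrt(12*w[0][0])))
    return out
def toworld(o,z,cam='top'):
    _,mu,dv,L,W=o
    a=p2w(cam,*(mu-dv*L/2),z);b=p2w(cam,*(mu+dv*L/2),z)
    d=(b-a)/np.linalg.norm(b-a); d=d if d[1]>0 else -d
    return (a+b)/2,np.arctan2(d[1],d[0]),np.linalg.norm(b-a)
E
python3 - <<'E'
from h import *
for o in measure(im=cv2.imread('pics/t0.png')[:,:,::-1]):
    print(o[0],o[1].round(2),round(o[3],1),round(o[4],1))
    for z in(30,40,44):
        c,t,L=toworld(o,z);print('  ',z,c.round(1),round(t,4),round(L,1))
R=cv2.Rodrigues(ctrl.state()['ee_rot'])[0];print(R.round(3))
E
```

```text
468 [316.56 183.55] 45.7 10.2
   30 [629.7 -90.3  30. ] 1.4258 122.7
   40 [628.3 -89.6  40. ] 1.4258 121.8
   44 [627.7 -89.4  44. ] 1.4258 121.5
298 [307.48 204.31] 99.0 3.0
   30 [574.4 -64.1  30. ] 1.4094 265.0
   40 [573.4 -63.6  40. ] 1.4094 263.0
   44 [573.  -63.4  44. ] 1.4094 262.3
149 [309.3  239.52] 19.5 7.6
   30 [480.2 -65.9  30. ] 1.3153 51.7
   40 [479.9 -65.4  40. ] 1.3153 51.4
   44 [479.8 -65.2  44. ] 1.3153 51.2
147 [366.8  256.83] 28.2 5.5
   30 [ 430.  -217.1   30. ] 3.038 74.7
   40 [ 430.1 -215.5   40. ] 3.038 74.1
   44 [ 430.1 -214.8   44. ] 3.038 73.9
[[-0.974  0.226 -0.001]
 [ 0.226  0.974 -0.002]
 [ 0.    -0.002 -1.   ]]
```

Pin length reads 121.5 mm (given 120) and the short pin 51 mm (given 50). The mandrel axis is 56.7 mm from the line, parallel within 0.016 rad, so this is the mandrel at (628,-89). I'll move over it next.

Request:
{"method": "carry_out", "body": {"rows": [{"travel": [-1, -0.93, 0], "spin": 0}, {"travel": [-1, -0.93, 0], "spin": 0}, {"travel": [-1, -0.93, 0], "spin": 0}, {"travel": [-1, -0.93, 0], "spin": 0}, {"travel": [-1, -0.93, 0], "spin": 0}], "claw": 50}}

```text
time_s: 0.72
position: [242.7, 490.5, 233.0]
ee_rot: [-0.357, -3.121, 0.001]
ft_force: [-0.8, -0.1, -0.3]
grip_width: 0.549
grasp_force: 0.0
```

Request:
{"method": "carry_out", "body": {"rows": [{"travel": [-1, -0.93, 0], "spin": 0}, {"travel": [-1, -0.93, 0], "spin": 0}, {"travel": [-1, -0.93, 0], "spin": 0}, {"travel": [-1, -0.93, 0], "spin": 0}, {"travel": [-1, -0.93, 0], "spin": 0}]}}

```text
time_s: 1.35
position: [338.1, 349.1, 233.2]
ee_rot: [-0.357, -3.121, 0.001]
ft_force: [1.1, -0.8, 0.2]
grip_width: 0.523
grasp_force: 0.0
```

Request:
{"method": "carry_out", "body": {"rows": [{"travel": [-1, -0.93, 0], "spin": 0}, {"travel": [-1, -0.93, 0], "spin": 0}, {"travel": [-1, -0.93, 0], "spin": 0}, {"travel": [-1, -0.93, 0], "spin": 0}, {"travel": [-1, -0.93, 0], "spin": 0}]}}

```text
time_s: 1.98
position: [433.6, 207.7, 233.2]
ee_rot: [-0.357, -3.121, 0.0]
ft_force: [-0.3, 0.5, 0.5]
grip_width: 0.525
grasp_force: 0.0
```

Request:
{"method": "carry_out", "body": {"rows": [{"travel": [-1, -0.93, 0], "spin": 0}, {"travel": [-1, -0.93, 0], "spin": 0}, {"travel": [-1, -0.93, 0], "spin": 0}, {"travel": [-1, -0.93, 0], "spin": 0}, {"travel": [-1, -0.93, 0], "spin": 0}]}}

```text
time_s: 2.6
position: [529.1, 66.3, 233.1]
ee_rot: [-0.357, -3.12, -0.0]
ft_force: [-0.5, -0.5, -0.3]
grip_width: 0.525
grasp_force: 0.0
```

Request:
{"method": "carry_out", "body": {"rows": [{"travel": [-1, -0.93, 0], "spin": 0}, {"travel": [-1, -0.93, 0], "spin": 0}, {"travel": [-1, -0.93, 0], "spin": 0}, {"travel": [-1, -0.93, 0], "spin": -0.475}, {"travel": [0, 0, 0], "spin": 0}]}}

```text
time_s: 3.22
position: [605.7, -47.5, 232.8]
ee_rot: [-0.232, -3.132, -0.0]
ft_force: [0.6, -0.3, -0.5]
grip_width: 0.528
grasp_force: 0.0
```

```bash
cat >> h.py <<'E'
def need(target,yaw):
    s=ctrl.state();R=cv2.Rodrigues(s['ee_rot'])[0]
    ty=np.arctan2(R[1,1],R[0,1])
    print('t',s['time_s'],'pos',s['position'].round(2),'yaw',round(ty,4),'F',s['ft_force'].round(2),'w',round(s['grip_width'],3))
    print('tool units',(R.T@(np.array(target)-s['position'])/25).round(3),'spin',round(-np.degrees(yaw-ty)/10,3))
E
python3 -c "
from h import *
need([634.6,-90.4,100],1.4258)"
```

```text
t 3.225 pos [605.67 -47.46 232.81] yaw 1.4232 F [ 0.62 -0.33 -0.49] w 0.528
tool units [-1.404 -1.528  5.31 ] spin -0.015
```

Request:
{"method": "carry_out", "body": {"rows": [{"travel": [-0.35, -0.38, 0.5], "spin": 0}, {"travel": [-0.35, -0.38, 1], "spin": 0}, {"travel": [-0.35, -0.38, 1], "spin": 0}, {"travel": [-0.35, -0.38, 1], "spin": 0}, {"travel": [0, 0, 1], "spin": -0.015}]}}

```text
time_s: 3.85
position: [634.1, -88.6, 119.2]
ee_rot: [-0.224, -3.133, -0.0]
ft_force: [-0.2, -0.3, 0.2]
grip_width: 0.523
grasp_force: 0.0
```

Request:
{"method": "carry_out", "body": {"rows": [{"travel": [0, 0, 0.9], "spin": 0}, {"travel": [0, 0, 0.1], "spin": 0}, {"travel": [0, 0, 0], "spin": 0}, {"travel": [0, 0, 0], "spin": 0}, {"travel": [0, 0, 0], "spin": 0}]}}

```text
time_s: 4.47
position: [635.2, -88.6, 97.5]
ee_rot: [0.223, 3.132, -0.001]
ft_force: [-0.8, -0.2, 0.1]
grip_width: 0.524
grasp_force: 0.0
```

```bash
python3 -c "
from h import *
need([634.6,-90.4,77],1.4258)
im=snap('scene','s1')
u,v=w2p('scene',[628,-89,50]).astype(int)
print(u,v)
a=im[v-70:v+70,u-90:u+90,::-1]
b=snap('top','t1')[140:270,245:370,::-1]
a=cv2.resize(a,(640,498),interpolation=2);cv2.imwrite('pics/s1c.png',a)
"
```

```text
t 4.475 pos [635.17 -88.65  97.46] yaw 1.4286 F [-0.85 -0.2   0.06] w 0.524
tool units [ 0.014 -0.072  0.819] spin 0.016
251 201
```

View pics/s1c.png

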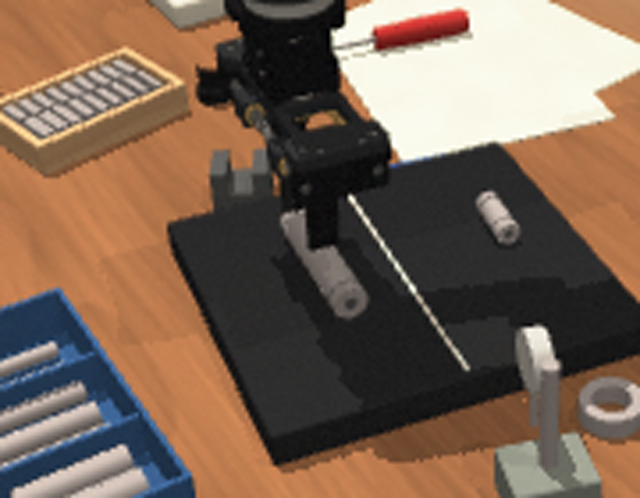

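The fingers stand over the pin, aligned with its axis at about (320,240) in the crop. I'll creep down to contact.

Request:
{"method": "carry_out", "body": {"rows": [{"travel": [0, -0.05, 0.4], "spin": 0}, {"travel": [0, 0, 0.3], "spin": 0}, {"travel": [0, 0, 0.04], "spin": 0}, {"travel": [0, 0, 0.02], "spin": 0}, {"travel": [0, 0, 0], "spin": 0}]}}

```text
time_s: 5.2
position: [634.4, -89.9, 77.2]
ee_rot: [0.223, 3.133, -0.0]
ft_force: [-0.2, -0.1, 1.4]
grip_width: 0.527
grasp_force: 0.9
```

Request:
{"method": "carry_out", "body": {"rows": [{"travel": [0, 0, 0.02], "spin": 0}, {"travel": [0, 0, 0.02], "spin": 0}, {"travel": [0, 0, 0], "spin": 0}, {"travel": [0, 0, 0], "spin": 0}, {"travel": [0, 0, 0], "spin": 0}]}}

```text
time_s: 5.82
position: [635.0, -90.0, 77.1]
ee_rot: [0.223, 3.132, -0.0]
ft_force: [-0.3, -0.6, 4.9]
grip_width: 0.527
grasp_force: 2.5
```

Request:
{"method": "carry_out", "body": {"rows": [{"travel": [0.15, 0, 0], "spin": 0.02}, {"travel": [0.25, 0, 0], "spin": 0.02}, {"travel": [0.3, 0, 0], "spin": 0.02}, {"travel": [0.25, 0, 0], "spin": 0.0}, {"travel": [0.15, 0, 0], "spin": 0}]}}

```text
time_s: 6.45
position: [607.4, -86.1, 77.1]
ee_rot: [0.239, 3.131, -0.002]
ft_force: [0.8, -1.9, 4.3]
grip_width: 0.528
grasp_force: 2.6
```

Request:
{"method": "carry_out", "body": {"rows": [{"travel": [0, 0, 0], "spin": 0}, {"travel": [0, 0, 0], "spin": 0}, {"travel": [0, 0, -0.2], "spin": 0}, {"travel": [0, 0, -0.3], "spin": 0}, {"travel": [0, 0, 0], "spin": 0}]}}

```text
time_s: 7.08
position: [607.3, -85.7, 89.2]
ee_rot: [0.24, 3.132, -0.0]
ft_force: [0.0, -0.5, -0.3]
grip_width: 0.523
grasp_force: 0.0
```

```bash
python3 -c "
from h import *
im=snap('scene','s2')
a=im[201-70:201+70,251-90:251+90,::-1]
b=snap('top','t2')[140:270,245:370,::-1]
a=cv2.resize(a,(420,327),interpolation=2);b=cv2.resize(b,(340,327),interpolation=2);cv2.imwrite('pics/s2c.png',np.hstack([a,b]))
need([621,-88.4,76.5],1.42)
for o in measure(): print(o[0],o[1].round(2),round(o[3],1),round(o[4],1))
"
```

```text
t 7.175 pos [606.94 -85.62  88.54] yaw 1.4181 F [-0.1  -1.34 -0.17] w 0.526
tool units [-0.573 -0.024  0.481] spin -0.011
68 [274.21 199.87] 31.9 2.1
39 [331.33 207.62] 14.6 3.0
147 [366.8  256.83] 28.2 5.5
```

View pics/s2c.png

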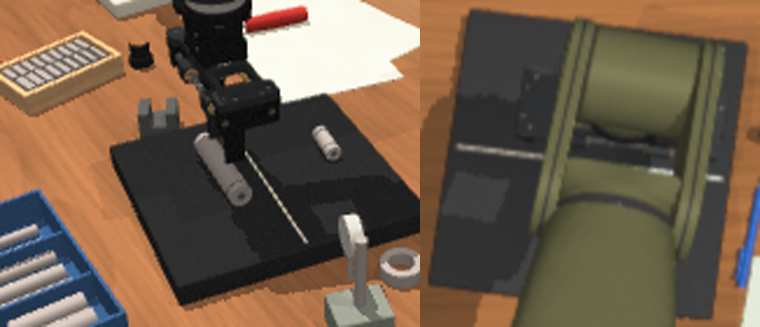

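The pin rolled half the finger's travel and the fingers are clear of it. The top view is blocked by the arm, so I'll make two more strokes, then clear the view and measure.

Request:
{"method": "carry_out", "body": {"rows": [{"travel": [-0.3, 0, 0], "spin": 0}, {"travel": [-0.26, 0, 0.1], "spin": 0}, {"travel": [0, 0, 0.25], "spin": 0}, {"travel": [0, 0, 0.13], "spin": 0}, {"travel": [0, 0, 0.02], "spin": 0}]}}

```text
time_s: 7.85
position: [621.7, -88.0, 77.1]
ee_rot: [0.24, 3.131, -0.0]
ft_force: [0.1, 0.0, 5.5]
grip_width: 0.525
grasp_force: 2.8
```

Request:
{"method": "carry_out", "body": {"rows": [{"travel": [0.15, 0, 0], "spin": 0.02}, {"travel": [0.25, 0, 0], "spin": 0.02}, {"travel": [0.3, 0, 0], "spin": 0.02}, {"travel": [0.25, 0, 0], "spin": 0.0}, {"travel": [0.15, 0, 0], "spin": 0}]}}

```text
time_s: 8.48
position: [593.8, -84.0, 77.1]
ee_rot: [0.256, 3.129, -0.002]
ft_force: [0.6, -1.8, 5.2]
grip_width: 0.524
grasp_force: 2.7
```

Request:
{"method": "carry_out", "body": {"rows": [{"travel": [0, 0, 0], "spin": 0}, {"travel": [0, 0, 0], "spin": 0}, {"travel": [0, 0, -0.2], "spin": 0}, {"travel": [0, 0, -0.3], "spin": 0}, {"travel": [0, 0, 0], "spin": 0}]}}

```text
time_s: 9.1
position: [593.9, -83.5, 89.2]
ee_rot: [0.256, 3.13, -0.0]
ft_force: [0.4, 0.5, 0.3]
grip_width: 0.525
grasp_force: 0.0
```

Request:
{"method": "carry_out", "body": {"rows": [{"travel": [-0.3, 0, 0], "spin": 0}, {"travel": [-0.26, 0, 0.1], "spin": 0}, {"travel": [0, 0, 0.25], "spin": 0}, {"travel": [0, 0, 0.13], "spin": 0}, {"travel": [0, 0, 0.02], "spin": 0}]}}

```text
time_s: 9.72
position: [608.4, -85.8, 77.1]
ee_rot: [0.256, 3.129, -0.0]
ft_force: [-0.1, 0.3, 6.6]
grip_width: 0.523
grasp_force: 2.9
```

Request:
{"method": "carry_out", "body": {"rows": [{"travel": [0.15, 0, 0], "spin": 0.02}, {"travel": [0.25, 0, 0], "spin": 0.02}, {"travel": [0.3, 0, 0], "spin": 0.02}, {"travel": [0.25, 0, 0], "spin": 0.0}, {"travel": [0.15, 0, 0], "spin": 0}]}}

```text
time_s: 10.35
position: [580.6, -81.9, 77.1]
ee_rot: [0.272, 3.128, -0.003]
ft_force: [-0.7, -3.2, 5.8]
grip_width: 0.53
grasp_force: 2.7
```

Request:
{"method": "carry_out", "body": {"rows": [{"travel": [0, 0, 0], "spin": 0}, {"travel": [0, 0, 0], "spin": 0}, {"travel": [0, 0, -0.2], "spin": 0}, {"travel": [0, 0, -0.8], "spin": 0}, {"travel": [0, 0, -1], "spin": 0}]}}

```text
time_s: 10.98
position: [579.7, -80.8, 126.6]
ee_rot: [-0.272, -3.128, -0.001]
ft_force: [0.7, 0.7, -0.2]
grip_width: 0.53
grasp_force: 0.0
```

Request:
{"method": "carry_out", "body": {"rows": [{"travel": [0, 0.5, -1], "spin": 0}, {"travel": [0, 1, -1], "spin": 0}, {"travel": [0, 1, -1], "spin": 0}, {"travel": [0, 1, 0], "spin": 0}, {"travel": [0, 1, 0], "spin": 0}]}}

```text
time_s: 11.6
position: [600.1, 30.6, 202.9]
ee_rot: [0.272, 3.128, 0.0]
ft_force: [-0.7, 1.1, 0.1]
grip_width: 0.521
grasp_force: 0.0
```

Request:
{"method": "carry_out", "body": {"rows": [{"travel": [0, 1, 0], "spin": 0}, {"travel": [0, 1, 0], "spin": 0}, {"travel": [0, 1, 0], "spin": 0}, {"travel": [0, 1, 0], "spin": 0}, {"travel": [0, 0.5, 0], "spin": 0}]}}

```text
time_s: 12.22
position: [619.3, 141.7, 202.0]
ee_rot: [0.271, 3.129, 0.0]
ft_force: [0.8, 0.2, -0.6]
grip_width: 0.526
grasp_force: 0.0
```

```bash
python3 -c "
from h import *
b=snap('top','t3')
need([594,-85,100],1.4)
cv2.imwrite('pics/t3c.png',cv2.resize(b[140:270,245:370,::-1],(577,600),interpolation=2))
for o in measure(im=b):
    print(o[0],o[1].round(2),round(o[3],1),round(o[4],1),[(x[0].round(1),round(x[1],4),round(x[2],1)) for x in (toworld(o,30),toworld(o,44))])
"
```

```text
t 12.275 pos [619.41 142.46 201.82] yaw 1.3986 F [0.04 1.3  0.01] w 0.529
tool units [-0.556 -9.142  4.064] spin -0.008
747 [312.52 200.86] 72.0 13.5 [(array([583.3, -77.9,  30. ]), np.float64(1.4335), np.float64(192.7)), (array([581.8, -77.1,  44. ]), np.float64(1.4335), np.float64(190.7))]
143 [309.21 239.41] 19.2 7.4 [(array([480.5, -65.7,  30. ]), np.float64(1.3329), np.float64(51.0)), (array([480.1, -65. ,  44. ]), np.float64(1.3329), np.float64(50.5))]
146 [366.82 256.81] 28.3 5.5 [(array([ 430.1, -217.1,   30. ]), np.float64(3.0389), np.float64(74.9)), (array([ 430.2, -214.9,   44. ]), np.float64(3.0389), np.float64(74.1))]
```

View pics/t3c.png

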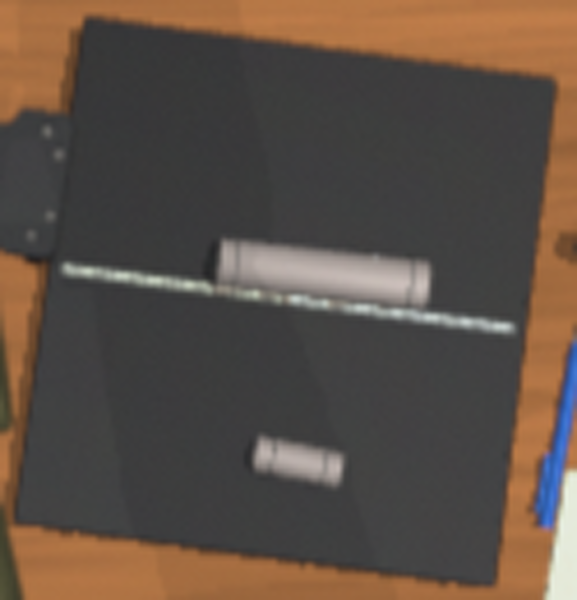

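```bash
cat >> h.py <<'E'
def edge(im,us,v0,th=95):
    """subpixel row where brightness first passes th going down from v0(u)"""
    g=im.max(2).astype(float);r=[]
    for u in us:
        v=int(v0)
        while g[v,u]<th: v+=1
        r.append(v-(g[v,u]-th)/(g[v,u]-g[v-1,u]))
    return np.polyfit(us,r,1),np.std(np.array(r)-np.polyval(np.polyfit(us,r,1),us))
def edgeup(im,us,v0,th=95):
    f,s=edge(im[::-1],us,im.shape[0]-1-v0,th); return np.array([-f[0],im.shape[0]-1-f[1]]),s
C0,TL=np.array([574.4,-64.1]),1.4094
def rel(p): 
    d=np.array([np.cos(TL),np.sin(TL)]);n=np.array([d[1],-d[0]]);q=p[:2]-C0
    return round(q@n,2),round(q@d,2)
def axis(f,h,us):
    a,b=[p2w('top',u,np.polyval(f,u)+h,44) for u in (us[0],us[-1])]
    d=a-b; d=d if d[1]>0 else -d
    return (a+b)/2,np.arctan2(d[1],d[0])
E
python3 - <<'E'
from h import *
ld=lambda n:cv2.imread(f'pics/{n}.png')[:,:,::-1]
us=list(range(300,334)); a=ld('t0')
f,s=edge(a,us,170); g,s2=edgeup(a,us,196); h=np.mean(np.polyval(g,us)-np.polyval(f,us))/2
print('t0',s,s2,'h',h,'slopes',f[0],g[0])
c,t=axis(f,h,us);print(c.round(1),t.round(4),rel(c))
us=list(range(298,334)); b=ld('t3'); f,s=edge(b,us,185);c,t=axis(f,h,us);print('t3',s,c.round(1),t.round(4),rel(c))
E
```

```text
t0 0.060142365019594246 0.04353847249756936 h 5.190994239365125 slopes 0.11207134377277234 0.11908856766022408
[627.7 -89.2  44. ] 1.4305 (np.float64(56.66), np.float64(-16.21))
t3 0.08253798543708558 [587.1 -85.2  44. ] 1.432 (np.float64(15.9), np.float64(-18.76))
```

Across error is 15.9 mm, and yaw is still about 0.02 rad off because the light, narrow press slipped in yaw. For the next short stroke I'll use a wider finger spacing and a firmer press, with spin.

Request:
{"method": "carry_out", "body": {"rows": [{"travel": [-0.1, -1, 0], "spin": 0}, {"travel": [-0.1, -1, 0], "spin": 0}, {"travel": [-0.1, -1, 0], "spin": 0}, {"travel": [-0.1, -1, 0], "spin": 0}, {"travel": [-0.08, -1, 0], "spin": 0}], "claw": 80}}

```text
time_s: 12.9
position: [609.2, 13.8, 201.5]
ee_rot: [0.273, 3.13, -0.001]
ft_force: [-0.4, -0.4, 0.5]
grip_width: 0.844
grasp_force: 0.0
```

Request:
{"method": "carry_out", "body": {"rows": [{"travel": [0, -1, 0], "spin": 0}, {"travel": [0, -1, 0], "spin": 0}, {"travel": [0, -1, 0.7], "spin": 0}, {"travel": [0, -1, 1], "spin": 0}, {"travel": [0, -0.19, 1], "spin": 0}]}}

```text
time_s: 13.52
position: [591.0, -90.0, 133.6]
ee_rot: [0.276, 3.129, -0.001]
ft_force: [-0.3, -0.2, 0.6]
grip_width: 0.843
grasp_force: 0.0
```

Request:
{"method": "carry_out", "body": {"rows": [{"travel": [0, 0, 1], "spin": -0.18}, {"travel": [0, 0, 0.5], "spin": 0}, {"travel": [0, 0, 0], "spin": 0}, {"travel": [0, 0, 0], "spin": 0}, {"travel": [0, 0, 0], "spin": 0}]}}

```text
time_s: 14.15
position: [592.3, -87.9, 97.5]
ee_rot: [0.223, 3.132, -0.001]
ft_force: [-0.0, 0.1, 1.2]
grip_width: 0.841
grasp_force: 0.0
```

```bash
python3 -c "
from h import *
need([592,-85.9,77],1.430)"
```

```text
t 14.15 pos [592.31 -87.95  97.54] yaw 1.4286 F [-0.02  0.09  1.25] w 0.841
tool units [0.026 0.08  0.822] spin -0.008
```

Request:
{"method": "carry_out", "body": {"rows": [{"travel": [0, 0.08, 0.4], "spin": 0}, {"travel": [0, 0, 0.3], "spin": 0}, {"travel": [0, 0, 0.1], "spin": 0}, {"travel": [0, 0, 0.08], "spin": 0}, {"travel": [0, 0, 0.06], "spin": 0}]}}

```text
time_s: 14.78
position: [595.2, -86.2, 76.9]
ee_rot: [0.223, 3.126, -0.0]
ft_force: [0.3, 1.2, 18.6]
grip_width: 0.844
grasp_force: 9.0
```

Request:
{"method": "carry_out", "body": {"rows": [{"travel": [0, 0, 0.03], "spin": 0}, {"travel": [0.1, 0, 0], "spin": 0.05}, {"travel": [0.18, 0, 0], "spin": 0.1}, {"travel": [0.18, 0, 0], "spin": 0.1}, {"travel": [0.14, 0, 0], "spin": 0.05}]}}

```text
time_s: 15.4
position: [581.1, -84.1, 76.9]
ee_rot: [0.303, 3.117, -0.002]
ft_force: [0.8, -0.4, 15.6]
grip_width: 0.839
grasp_force: 7.6
```

Request:
{"method": "carry_out", "body": {"rows": [{"travel": [0.05, 0, 0], "spin": 0}, {"travel": [0, 0, 0], "spin": 0}, {"travel": [0, 0, 0], "spin": 0}, {"travel": [0, 0, -0.17], "spin": 0}, {"travel": [0, 0, -0.2], "spin": 0}]}}

```text
time_s: 16.02
position: [575.1, -83.0, 80.5]
ee_rot: [-0.305, -3.125, -0.0]
ft_force: [-0.0, 0.3, -0.8]
grip_width: 0.842
grasp_force: 0.0
```

Request:
{"method": "carry_out", "body": {"rows": [{"travel": [0, 0, -0.8], "spin": 0}, {"travel": [0, 0, -1], "spin": 0}, {"travel": [0, 0.3, -1], "spin": 0}, {"travel": [0, 1, -1], "spin": 0}, {"travel": [0, 1, -1], "spin": 0}]}}

```text
time_s: 16.65
position: [586.8, -26.4, 202.9]
ee_rot: [0.306, 3.126, -0.0]
ft_force: [0.3, -0.3, -0.1]
grip_width: 0.84
grasp_force: 0.0
```

Request:
{"method": "carry_out", "body": {"rows": [{"travel": [0, 1, 0], "spin": 0}, {"travel": [0, 1, 0], "spin": 0}, {"travel": [0, 1, 0], "spin": 0}, {"travel": [0, 1, 0], "spin": 0}, {"travel": [0, 1, 0], "spin": 0}]}}

```text
time_s: 17.27
position: [611.1, 96.6, 202.0]
ee_rot: [0.305, 3.126, -0.0]
ft_force: [0.8, -0.9, 0.2]
grip_width: 0.843
grasp_force: 0.0
```

Request:
{"method": "carry_out", "body": {"rows": [{"travel": [0, 1, 0], "spin": 0}, {"travel": [0, 1, 0], "spin": 0}, {"travel": [0, 0, 0], "spin": 0}, {"travel": [0, 0, 0], "spin": 0}, {"travel": [0, 0, 0], "spin": 0}]}}

```text
time_s: 17.9
position: [620.6, 144.1, 201.3]
ee_rot: [-0.307, -3.127, 0.0]
ft_force: [0.8, 0.4, -0.1]
grip_width: 0.84
grasp_force: 0.0
```

Run:
```python
from h import *
b=snap('top','t4')
cv2.imwrite('pics/t4c.png',cv2.resize(b[140:270,245:370,::-1],(577,600),interpolation=2))
us=list(range(296,332));f,s=edge(b,us,187);c,t=axis(f,5.19,us);print('t4',s,f[0],c.round(1),t.round(4),rel(c))
need(c+[0,0,33],t)
```

```text
t4 0.10038109486280465 0.156485221754013 [581.1 -79.7  44. ] 1.3866 (np.float64(9.14), np.float64(-14.28))
t 17.95 pos [620.62 144.06 201.31] yaw 1.3751 F [-0.46  0.4   0.31] w 0.841
tool units [-0.19  -9.085  4.974] spin -0.066
```

View pics/t4c.png

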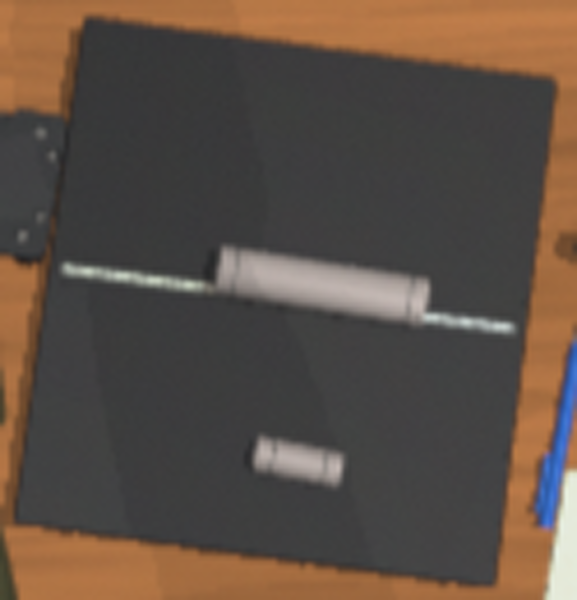

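Yaw overshot to about −0.024 rad, since the pin followed almost the full finger spin. It is now 9.1 mm from the line. The next stroke uses the opposite, smaller spin.

Request:
{"method": "carry_out", "body": {"rows": [{"travel": [-0.1, -1, 0], "spin": 0}, {"travel": [-0.1, -1, 0], "spin": 0}, {"travel": [-0.1, -1, 0], "spin": 0}, {"travel": [-0.07, -1, 0], "spin": 0}, {"travel": [0, -1, 0], "spin": 0}]}}

```text
time_s: 18.58
position: [605.3, 19.0, 201.3]
ee_rot: [0.307, 3.127, -0.0]
ft_force: [0.2, -0.1, 0.2]
grip_width: 0.841
grasp_force: 0.0
```

Request:
{"method": "carry_out", "body": {"rows": [{"travel": [0, -1, 0], "spin": 0}, {"travel": [0, -1, 0], "spin": 0}, {"travel": [0, -1, 0.7], "spin": 0}, {"travel": [0, -1, 1], "spin": 0}, {"travel": [0, -0.25, 1], "spin": 0}]}}

```text
time_s: 19.2
position: [584.6, -85.8, 133.3]
ee_rot: [0.309, 3.126, -0.001]
ft_force: [-0.3, -0.6, 0.2]
grip_width: 0.84
grasp_force: 0.0
```

Request:
{"method": "carry_out", "body": {"rows": [{"travel": [0, 0, 1], "spin": -0.06}, {"travel": [0, 0, 0.47], "spin": 0}, {"travel": [0, 0, 0], "spin": 0}, {"travel": [0, 0, 0], "spin": 0}, {"travel": [0, 0, 0], "spin": 0}]}}

```text
time_s: 19.82
position: [585.9, -83.8, 98.3]
ee_rot: [0.288, 3.126, -0.001]
ft_force: [-0.1, 0.1, -0.3]
grip_width: 0.846
grasp_force: 0.0
```

```bash
python3 -c "
from h import *
need([584.8,-84.6,77],1.385)"
```

```text
t 19.825 pos [585.89 -83.85  98.28] yaw 1.3868 F [-0.07  0.14 -0.35] w 0.846
tool units [ 0.039 -0.037  0.851] spin 0.01
```

Request:
{"method": "carry_out", "body": {"rows": [{"travel": [0.03, -0.03, 0.4], "spin": 0}, {"travel": [0, 0, 0.3], "spin": 0}, {"travel": [0, 0, 0.13], "spin": 0}, {"travel": [0, 0, 0.11], "spin": 0}, {"travel": [0, 0, 0.06], "spin": 0}]}}

```text
time_s: 20.45
position: [588.1, -85.1, 76.9]
ee_rot: [0.288, 3.12, -0.001]
ft_force: [-0.8, 2.0, 19.6]
grip_width: 0.838
grasp_force: 9.9
```

Request:
{"method": "carry_out", "body": {"rows": [{"travel": [0, 0, 0], "spin": 0}, {"travel": [0.14, 0, 0], "spin": -0.03}, {"travel": [0.21, 0, 0], "spin": -0.05}, {"travel": [0.22, 0, 0], "spin": -0.05}, {"travel": [0.16, 0, 0], "spin": -0.03}]}}

```text
time_s: 21.08
position: [570.3, -82.0, 76.9]
ee_rot: [0.246, 3.122, -0.001]
ft_force: [0.6, -0.2, 15.0]
grip_width: 0.845
grasp_force: 7.6
```

Request:
{"method": "carry_out", "body": {"rows": [{"travel": [0.06, 0, 0], "spin": 0}, {"travel": [0, 0, 0], "spin": 0}, {"travel": [0, 0, 0], "spin": 0}, {"travel": [0, 0, -0.17], "spin": 0}, {"travel": [0, 0, -0.2], "spin": 0}]}}

```text
time_s: 21.7
position: [564.1, -80.8, 80.6]
ee_rot: [-0.245, -3.13, -0.0]
ft_force: [-0.6, 0.0, -0.2]
grip_width: 0.842
grasp_force: 0.0
```

Request:
{"method": "carry_out", "body": {"rows": [{"travel": [0, 0, -0.8], "spin": 0}, {"travel": [0, 0, -1], "spin": 0}, {"travel": [0, 0.3, -1], "spin": 0}, {"travel": [0, 1, -1], "spin": 0}, {"travel": [0, 1, -1], "spin": 0}]}}

```text
time_s: 22.32
position: [573.6, -23.7, 202.9]
ee_rot: [0.246, 3.131, -0.0]
ft_force: [0.1, -0.2, 0.5]
grip_width: 0.84
grasp_force: 0.0
```

Request:
{"method": "carry_out", "body": {"rows": [{"travel": [0, 1, 0], "spin": 0}, {"travel": [0, 1, 0], "spin": 0}, {"travel": [0, 1, 0], "spin": 0}, {"travel": [0, 1, 0], "spin": 0}, {"travel": [0, 1, 0], "spin": 0}]}}

```text
time_s: 22.95
position: [593.1, 100.1, 202.0]
ee_rot: [0.245, 3.132, -0.0]
ft_force: [0.4, 0.2, 0.2]
grip_width: 0.841
grasp_force: 0.0
```

Request:
{"method": "carry_out", "body": {"rows": [{"travel": [0, 1, 0], "spin": 0}, {"travel": [0, 1, 0], "spin": 0}, {"travel": [0, 0, 0], "spin": 0}, {"travel": [0, 0, 0], "spin": 0}, {"travel": [0, 0, 0], "spin": 0}]}}

```text
time_s: 23.58
position: [600.8, 147.8, 201.3]
ee_rot: [0.247, 3.132, -0.0]
ft_force: [-0.3, -0.0, -0.6]
grip_width: 0.84
grasp_force: 0.0
```

Run:
```python
from h import *
b=snap('top','t5')
cv2.imwrite('pics/t5c.png',cv2.resize(b[140:270,245:370,::-1],(577,600),interpolation=2))
us=list(range(296,332));f,s=edge(b,us,187);c,t=axis(f,5.19,us);print('t5',s,f[0],c.round(1),t.round(4),rel(c))
g,s2=edgeup(b,us,222);c2,t2=axis(g,-5.19,us);print('low',s2,g[0],c2.round(1),t2.round(4),rel(c2))
a=cv2.imread('pics/t0.png')[:,:,::-1]
for L in ([262,285],[340,352]):
  print([ (toworld(o,30)[0].round(1),rel(toworld(o,30)[0])) for o in measure(im=b,box=(190,220,*L))])
need(c+[0,0,33],t)
```

```text
t5 0.10803652262839485 0.135605018588533 [572.6 -79.4  44. ] 1.4072 (np.float64(0.72), np.float64(-15.37))
low 0.0863826632845276 0.14762984393189676 [572.4 -79.4  44. ] 1.3954 (np.float64(0.48), np.float64(-15.4))
[(array([589.4,  27.1,  30. ]), (np.float64(0.19), np.float64(92.44)))]
[(array([ 557.7, -165.4,   30. ]), (np.float64(-0.23), np.float64(-102.7)))]
t 23.625 pos [600.84 147.88 201.29] yaw 1.4136 F [ 0.53 -0.39 -0.65] w 0.841
tool units [-0.309 -9.154  4.973] spin 0.037
```

View pics/t5c.png

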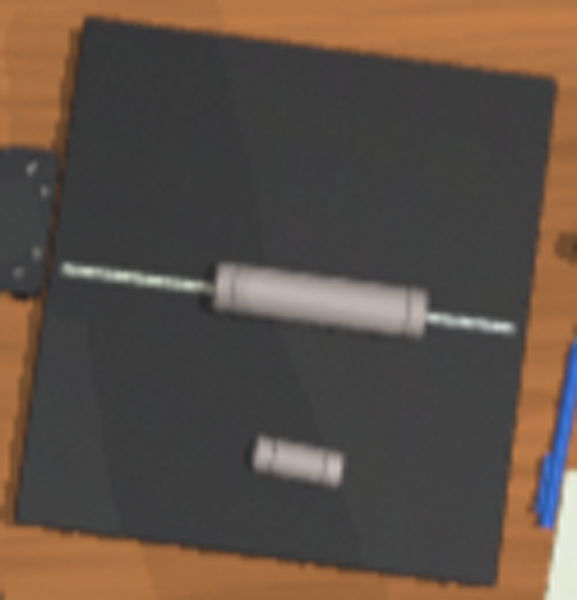

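The pin lies on the line, about 0.6 mm off in across and 0.008 rad in yaw, which is within measurement noise. The short pin hasn't moved and the gripper is clear, so I'm handing in.

Run:
```python
from h import *
b=ctrl.capture('top');us=list(range(296,332));f,s=edge(b,us,187);c,t=axis(f,5.19,us);print(rel(c),t)
print(ctrl.close_job())
```

```text
(np.float64(0.71), np.float64(-15.37)) 1.407316303108893
the job is handed in; nothing more can be done
None
```

The long pin now lies at rest along the white line, about 0.6 mm off centre and within about 0.01 rad of parallel by the top camera. It was moved only by pressing on its top, though it also slid a little on the plate while I turned it in yaw; the short pin stayed put, the gripper is clear, and the job was handed in at about 24 s.

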